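# Pry the spring clip off the shoeshine kit's cam lock

### The job

Take the hooked pick from its rest, feel its hook down to the door behind the bridge of the sprung steel horseshoe clip on the brass lock barrel, and gently pull the clip out of its groove until it is clear of the barrel. Leave the clip lying flat on the open pine door (on the bench it would fall between the slats), touch the clip and kit with nothing but the pick, press the pick only lightly on the door, and leave the tins and brush where they are. Finish by putting the pick back in its rest the way it lay.

Things in the scene. Friction and masses are not known exactly. Their poses are not given: they have to be found in the camera images.
- kit: Pine shoeshine box (320 x 208 x 250 mm high, foot rest to 315 mm), fixed, its side door dropped open flat on the bench. Origin on the bench under the lock barrel's axis; z up, y from the barrel towards the box. The door is a flat board 16 mm thick from x -150 to 150 mm, y -55 to 210 mm; the box stands at y 212 to 420 mm.
- barrel (a point): Axis of the brass cam-lock barrel at the level of the door's upper face (16 mm above the bench). From the door upwards: a groove of 14 mm diameter, 5.5 mm high, then a head of 19 mm diameter whose top is 12.5 mm above the door. Axes as kit.
- clip_mid (a point): Steel horseshoe clip, 3.5 mm thick, flat on the door, seated in the groove; this point is half-way up it, on the barrel's axis while seated. x runs from bridge to open end: pull the clip along its -x. Two sprung 4 mm arms, inner faces at y +-7.6 mm, run to x = 10 mm and end in inward noses behind the groove. It is clear of the barrel when this point is over 22 mm from the axis.
- clip_gap (a point): The opening of the clip into which the hook goes: 16 mm along clip -x from clip_mid, half-way up the thickness. It measures 12.5 mm along x (from the bridge at -22 mm to the barrel's head at -9.5 mm) and 15 mm along y, and is open down to the door face. The hook must go down at least 2 mm below the clip's top, almost to the door, or it slips over the bridge: lower it until the door is felt.
- pick_grip (a point): Centre of the pick's beech handle, 80 mm long (x), 16 mm wide (y), 20 mm high (z), 80 g; the place to grip, from above, fingers closing along y. x points from handle to hook, z up as it lies in the rest.
- rest_seat (a point): Where the handle's centre lies when the pick is in its fixed dark walnut rest, 68 mm above the bench (handle underside at 58 mm). Base 100 x 55 mm, 8 mm thick; two forks, 8 mm thick, at x = +-30 mm, 40 mm wide (y), each with a slot 24 mm wide whose cheeks rise 14 mm above its floor; open between the forks. x points to the hook's side.
- tin_a: Oxblood polish tin, 72 mm diameter, 26 mm high, standing on the door; origin at the centre of its underside. Leave it alone.
- tin_b: The other oxblood polish tin, same size, standing on the door; origin at the centre of its underside. Leave it alone.
- coin_tin: Nickel-plated coin tin, 66 mm diameter, 45 mm high, standing on the door; origin at the centre of its underside. Leave it alone.
- brush: Narrow welt brush with a beech handle, 150 x 18 x 25 mm high, lying on the bench along its x; origin at the centre of its underside. Leave it alone.
- clip_bridge (a point): Middle of the clip's bridge, the straight bar at its closed end that the hook pulls on: from 27 to 22 mm along clip -x from clip_mid, 23 mm wide (y), 3.5 mm high. The clip turns freely on the barrel. Pulled, it first gives 2 to 3 mm of play, then the arms spread and resist with about 4 to 10 N, and after about 8 mm of travel it snaps free.
- pick_clamp (a point): Brass clamp block, 10 mm wide, at the end of the pick's steel neck, 70 mm ahead of (x) and level with the handle's centre. Through it a plain steel rod, 4 mm diameter, runs straight down: the hook, with a rounded end (2 mm radius). The rod is clamped tight but set differently each time: its end is 35 to 55 mm below this point, and no pose tells how far. It stands 14 to 34 mm above.
There are look-alikes about, which are no part of the job. There is more than one size of the part that bears rest_seat; the job needs the middle-sized.

How it is judged:
By the outcome, as a careful person would: the job done as asked, in the order asked, and still so for the second after the job is handed in, with the robot touching nothing.
It also fails if it takes over 51 s, if anything falls off the work surface, if the arm or the gripper's body presses on something with over 40 N, if the wrist force passes 120 N, or if a joint passes its speed limit or range.

### The arm

A 7-joint arm with a two-finger parallel gripper is mounted at the origin on the work surface. World frame = base frame: x ahead of the robot, y to its left, z up, the work surface at z = 0. Lengths are in mm, angles in rad, forces in N, time in s.
With the tool pointing down it reaches from about 425 to 875 mm from the base axis. Payload 4.7 kg.
Tool frame: the origin (TCP) lies at the very end of the fingers, on their centre line; the grasp point (between the pads) lies 19 mm behind it; z points along the fingers, y is the line along which they close (so a half turn about z gives the same grasp; the last joint's range is limited). The gripper opens to 87 mm and grips with 3 to 60 N. Pads are 19 mm wide; open, the fingers measure 117 mm over their backs; the gripper's body (75 mm by 190 mm) begins 51 mm behind the grasp point.
Start: joints at [-1.201, 0.321, -0.07, 1.45, 0.023, 1.371, -0.057], TCP at [226.449, 609.3, 222.587] pointing down, gripper open.
Joint ranges: [-2.86, 2.86], [-0.3, 2.09], [-1.38, 1.24], [0.06, 2.45], [-1.56, 4.7], [0.09, 2.05], [-2.69, 2.69]. Speed limits (rad/s): [2.57, 2.57, 3.14, 3.14, 3.14, 3.14, 3.14].

### API

Orientations are given as a unit quaternion [x, y, z, w].
In Python, from bench import robot gives the robot as it stands.
- The arm moves only by the shell command python3 -m handwheel 'ROWS' [FORCE]. ROWS is JSON, a list of rows, each a list of 3 entries, a list of its own where there are three numbers: the turn, a rotation vector about the world's x, y, z in degrees, then the shift along the world's x, y, z in mm, then the finger opening in mm, from 0 to 87. A call has 1 to 10 rows; each row shifts and turns the commanded pose from where the row before left it; what a row does not reach is not made up. A row lasts 1/8 s, in which the tool goes at most 62.5 mm and 10.7 degrees, less where a joint would pass 70% of its speed; a pose out of reach is approached as far as the arm can. A call is refused whole if a number of a shift passes 62.5 or a number of a turn 10.7, either way. A call with a gripper value outside its range is refused whole. The fingers move at their own pace and stop on an object; FORCE is the grip in N (left out, the last holds). Time passes only in rows, so rows that do not move let the fingers close. It gives the time, the measured TCP pose, the force, the opening and the grip force at its end, in the units of the state.
- robot.get_obs(): the state, without advancing time (a new reading comes with each control period).
- robot.grab_frame(name): name is "scene" or "top" or "wrist"; returns a dict with "img" (384x512x3 uint8, red, green, blue), "z_map" (384x512 float32, mm along the optical axis (not along the pixel's ray), 0 where there is no reading), "fx", "fy", "cx", "cy" (pixels), "T" (4x4, takes a point from camera to world coordinates). Camera axes: x right, y down, z forward; pixel columns grow to the right and rows downward; lengths in mm; the calibration is good to about 2 mm. The wrist camera is an equidistant fisheye: a pixel r from the principal point sees the ray r / f radians off the axis. A picture is of the moment at which its call begins.
- robot.hand_in(): hands the job in; it is judged then, once.
The state is a dict: "clock": time; "joint_pos": joint angles; "dq": joint speeds; "tau": joint torques, N m; "position": TCP position; "orientation": TCP orientation; "contact_force": force on the tool from outside, world axes, zero at the start; "moment": the same for the moment, N m; "gripper_width": finger opening in mm; "grasp_force": force on a finger pad.
Only numpy, scipy, OpenCV 4.12 (cv2) and the standard library are available. Lean on these libraries where they do the work, as an engineer would, in place of code of your own. Each camera call takes 0.05 s, during which the arm holds its last target. There are 200 camera calls.

## Working session

There is one attempt and no reset: what is moved stays moved. The work goes in short steps, Python scripts to look and compute and a shell command to move; the robot and the scene stay as the last step left them, time stands still between calls to the robot, and variables do not carry over. Pictures are saved under pics/ and viewed, at most 10 in all, crops included, and the job is handed in when it is done.

```bash
mkdir -p pics; ls; cat > h.py <<'E'
import numpy as np, cv2
from bench import robot
def grab(n,save=None):
    f=robot.grab_frame(n)
    if save:
        cv2.imwrite(f'pics/{save}.png',cv2.cvtColor(f['img'],cv2.COLOR_RGB2BGR))
        np.savez(f'{save}.npz',**{k:np.asarray(v) for k,v in f.items()})
    return f
def load(s): return dict(np.load(f'{s}.npz'))
def ray(f,u,v,fish=False):
    a,b=(u-f['cx'])/f['fx'],(v-f['cy'])/f['fy']
    d=np.array([a,b,1.])
    if fish:
        r=np.hypot(a,b); d=np.array([a/r*np.sin(r),b/r*np.sin(r),np.cos(r)]) if r>1e-9 else np.array([0,0,1.])
    T=f['T']; return T[:3,3],T[:3,:3]@d
def onz(f,u,v,z,fish=False):
    o,d=ray(f,u,v,fish); return o+d*(z-o[2])/d[2]
def pts(f):
    h,w=f['z_map'].shape; v,u=np.mgrid[:h,:w]; z=f['z_map']
    P=np.stack([(u-f['cx'])/f['fx']*z,(v-f['cy'])/f['fy']*z,z],-1)
    return P@f['T'][:3,:3].T+f['T'][:3,3]
E
python3 - <<'E'
from h import *
a=grab('top','top0');b=grab('scene','scene0')
for f in(a,b): print(f['fx'],f['cx'],f['cy'],np.round(f['T'],3).tolist())
o=robot.get_obs();print(o['position'],o['orientation'],o['clock'])
E
```

```text
pics
414.708982974425 256.6859421977682 188.50633105421943 [[-0.003, -0.981, 0.193, 408.233], [-1.0, 0.001, -0.013, -74.872], [0.013, -0.193, -0.981, 950.151], [0.0, 0.0, 0.0, 1.0]]
366.18993386899405 255.7016427784672 187.13750275629914 [[-0.561, 0.716, -0.416, 906.517], [0.828, 0.476, -0.297, 128.381], [-0.014, -0.511, -0.859, 723.147], [0.0, 0.0, 0.0, 1.0]]
[226.2973163  608.81478496 221.56090159] [ 1.76956816e-01  9.84218240e-01 -8.54536134e-04 -1.07981822e-04] 0.1
```

View pics/top0.png

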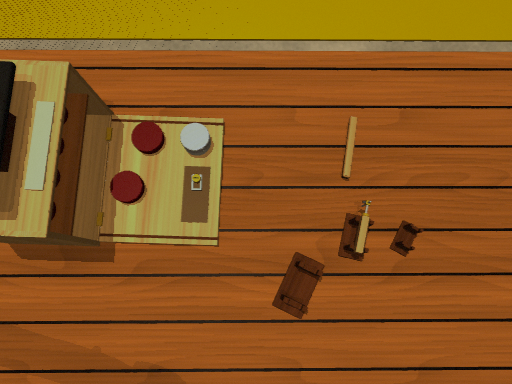

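View pics/scene0.png

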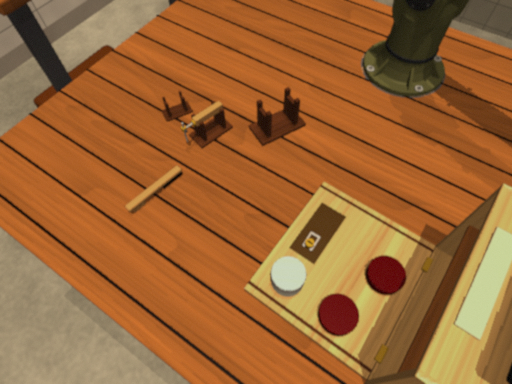

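The top view shows three walnut rests at (300,285), (354,237) and (405,238). The one at (354,237) is the middle size and holds the pick, whose hook end is at about (366,203). The other two are look-alikes. The clip and barrel are at (196,181), tins at (147,137), (127,187) and (195,137), and the brush at (349,147). I'll confirm these in one enlarged composite.

```bash
python3 - <<'E'
from h import *
a=cv2.imread('pics/top0.png');b=cv2.imread('pics/scene0.png')
R=lambda i,x,y,w,h:cv2.resize(i[y:y+h,x:x+w],(400,300),interpolation=cv2.INTER_CUBIC)
c=np.vstack([np.hstack([R(a,176,166,40,30),R(a,330,192,96,72)]),np.hstack([R(b,288,222,48,36),R(b,160,85,80,60)])])
cv2.imwrite('pics/c1.png',c)
f=load('top0');P=pts(f)
print(P[181,196],P[150:240:30,190],P[215:250:6,362].round(0).tolist())
# handle: points z 60..85 near rest
img=f['img'].astype(int)
M=(P[...,2]>70)&(P[...,2]<90);M[:195]=0;M[262:]=0;M[:,:335]=0;M[:,:].T[380:]=0
q=P[M];print(len(q),q.mean(0),np.ptp(q,axis=0))
bw=(img[...,0]>140)&(img[...,1]>110)&(img[...,2]<140)
bw[:195]=0;bw[262:]=0;bw[:,:335]=0;bw[:,380:]=0
v,u=np.nonzero(bw);print(len(u));print(cv2.minAreaRect(np.stack([u,v],1).astype(np.float32)))
E
```

```text
[606.83858842  50.49546981  28.53092751] [[671.03765069  61.55100532  58.39824775]
 [611.33966207  65.65151036  18.54999339]
 [542.07356693  63.88602069  17.38016871]] [[522.0, -310.0, 78.0], [510.0, -310.0, 77.0], [497.0, -309.0, 78.0], [484.0, -308.0, 79.0], [472.0, -308.0, 77.0], [459.0, -307.0, 78.0]]
427 [ 489.17924098 -308.90386825   76.84166024] [113.22635867  52.00438646  16.78301308]
275
((363.5741882324219, 226.01426696777344), (6.5718889236450195, 52.38626480102539), 10.885527610778809)
```

View pics/c1.png

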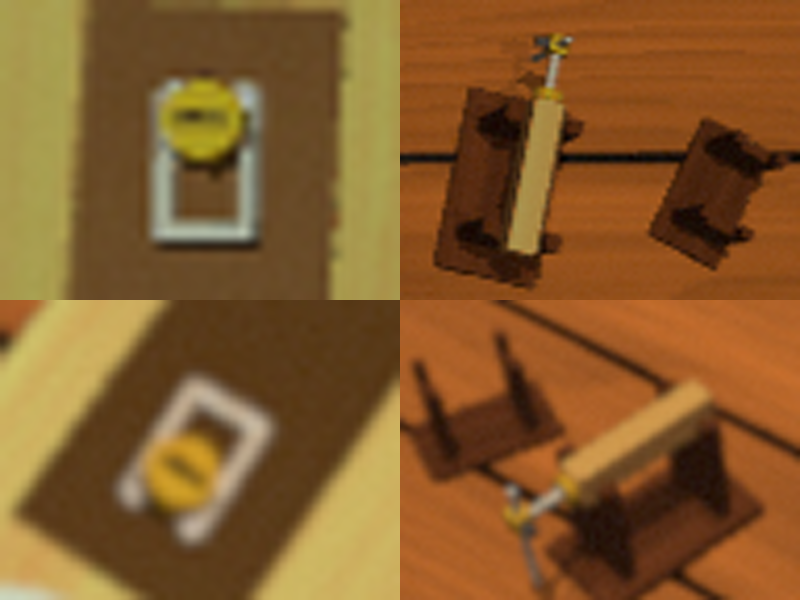

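The crops confirm the picture. The clip's bridge is at (196.5,189) and the barrel head at (196,178), so the pull is roughly along world -x. The pick lies in the middle-sized rest with its clamp at about (366.5,202.5). Next I'll measure precisely.

```bash
python3 - <<'E'
from h import *
f=load('top0');s=load('scene0')
def mask(f,box,fn):
    x,y,w,h=box; m=np.zeros(f['img'].shape[:2],bool); i=f['img'].astype(int); m[y:y+h,x:x+w]=fn(i[...,0],i[...,1],i[...,2])[y:y+h,x:x+w]; return m
beech=lambda r,g,b:(g>0.72*r)&(r>120)&(g>100)&(b>0.35*g)
def rect(f,m,z):
    n,l,st,_=cv2.connectedComponentsWithStats(m.astype(np.uint8)); k=1+np.argmax(st[1:,4]); v,u=np.nonzero(l==k)
    W=np.array([onz(f,a,b,z)[:2] for a,b in zip(u,v)],np.float32); return cv2.minAreaRect(W), W.mean(0),len(u)
print('handle top',rect(f,mask(f,(335,205,50,55),beech),78))
print('handle scn',rect(s,mask(s,(180,95,50,50),beech),78))
brassb=lambda r,g,b:(r>130)&(g>0.7*r)&(b<0.35*g)
for n,c,b1,b2 in(('top',f,(186,168,20,18),(355,196,25,20)),('scn',s,(298,230,26,24),(175,118,25,18))):
    m=mask(c,b1,brassb); v,u=np.nonzero(m); print(n,'head',len(u),u.mean(),v.mean(),onz(c,u.mean(),v.mean(),28.5))
    m=mask(c,b2,brassb); v,u=np.nonzero(m); print(n,'clamp',len(u),u.mean(),v.mean(),onz(c,u.mean(),v.mean(),73))
steel=lambda r,g,b:(abs(r-b)<60)&(r>130)&(b>110)
for n,c,b in(('top',f,(186,170,20,25)),('scn',s,(298,226,28,30))):
    m=mask(c,b,steel); v,u=np.nonzero(m);W=np.array([onz(c,a,d,19.5)[:2] for a,d in zip(u,v)],np.float32);print(n,'clip',len(u),cv2.minAreaRect(W))
P=pts(f)
dk=lambda r,g,b:(r<100)&(g<60)
print('rest',rect(f,mask(f,(335,205,40,60),dk),8))
E
```

```text
handle top (((482.7552490234375, -308.1676940917969), (13.724408149719238, 77.36966705322266), 76.28075408935547), array([ 482.312  , -308.04352], dtype=float32), 243)
handle scn (((484.69537353515625, -306.6087951660156), (12.968873977661133, 75.8375473022461), 75.4198989868164), array([ 485.96463, -306.9526 ], dtype=float32), 127)
top head 40 195.9 177.475 [615.03913862  50.93263321  28.5       ]
top clamp 24 366.0416666666667 209.54166666666666 [ 534.63102357 -320.64860801   73.        ]
scn head 51 309.6078431372549 242.07843137254903 [616.73503567  51.82729916  28.5       ]
scn clamp 16 188.625 124.5 [ 538.19684848 -319.22095641   73.        ]
top clip 48 ((607.6436157226562, 52.12835693359375), (21.773683547973633, 36.102203369140625), 87.01924896240234)
scn clip 68 ((608.5017700195312, 51.18407440185547), (23.138914108276367, 37.66075897216797), 89.34790802001953)
rest (((482.39630126953125, -301.3749084472656), (108.41185760498047, 69.3208236694336), 4.619600296020508), array([ 479.5307, -300.0672], dtype=float32), 837)
```

```bash
python3 -m handwheel '[[[0,0,0],[20,-57,0],40],[[0,0,0],[20,-57,0],40],[[0,0,0],[20,-57,0],40],[[0,0,0],[20,-57,0],40],[[0,0,0],[20,-57,0],40],[[0,0,0],[20,-57,0],40],[[0,0,0],[20,-57,0],40],[[0,0,0],[20,-57,0],40],[[0,0,0],[20,-57,0],40],[[0,0,0],[20,-57,0],40]]' 60
```

```text
clock: 1.35
position: [426.6, 37.4, 222.5]
orientation: [0.177, 0.984, 0.0, 0.0]
contact_force: [0.4, 0.6, -0.2]
gripper_width: 39.8
grasp_force: 0.0
```

```bash
python3 -m handwheel '[[[0,0,1],[9.5,-57.5,-13],40],[[0,0,1],[9.5,-57.5,-13],40],[[0,0,1],[9.5,-57.5,-13],40],[[0,0,1],[9.5,-57.5,-13],40],[[0,0,1],[9.5,-57.5,-13],40],[[0,0,1.4],[9.5,-57.5,-13],40],[[0,0,0],[0,0,0],40]]'
python3 - <<'E'
from h import *
f=grab('wrist','w0');print(f['fx'],f['cx'],f['cy'],f['T'].round(3).tolist());print(robot.get_obs()['position'])
E
```

```text
clock: 2.22
position: [480.4, -310.9, 142.2]
orientation: [0.126, 0.992, -0.003, -0.003]
contact_force: [-0.3, 0.6, 0.4]
gripper_width: 40.1
grasp_force: 0.0
297.3186396354542 257.09564307475165 192.31892426684888 [[0.249, 0.93, 0.272, 406.819], [0.969, -0.237, -0.076, -291.004], [-0.006, 0.282, -0.959, 304.978], [0.0, 0.0, 0.0, 1.0]]
[ 481.53139479 -307.9049201   142.9514634 ]
```

View pics/w0.png

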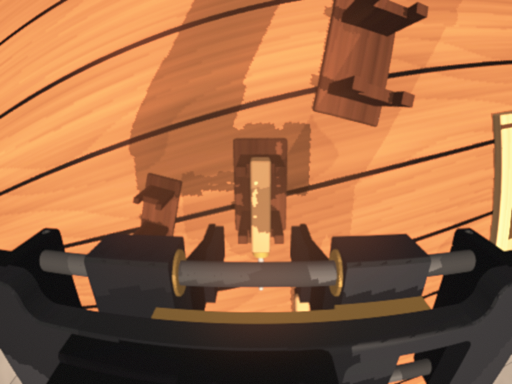

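The wrist view shows the handle between the fingers, running from (261,157) to about (261,253), and parallel to the gripper. I'll compute the offset from the handle's mask.

```bash
python3 - <<'E'
from h import *
f=load('w0');i=f['img'].astype(int);r,g,b=i[...,0],i[...,1],i[...,2]
m=(r>170)&(g>0.8*r)&(b>0.4*r);m[:150]=0;m[260:]=0;m[:,:240]=0;m[:,285:]=0
n,l,st,_=cv2.connectedComponentsWithStats(m.astype(np.uint8));k=1+np.argmax(st[1:,4]);print(st[k])
v,u=np.nonzero(l==k)
W=np.array([onz(f,a,c,78,True)[:2] for a,c in zip(u,v)],np.float32);print(cv2.minAreaRect(W),W.mean(0))
d=(r<130)&(b<80);d[:135]=0;d[150:]=0
for vv in(141,146):
  uu=np.nonzero((r[vv]<150))[0];uu=uu[(uu>215)&(uu<300)];print(vv,uu.min(),uu.max(),onz(f,uu.min(),vv,8,True),onz(f,uu.max(),vv,8,True))
E
```

```text
[253 227  16  33 373]
((515.551513671875, -317.2893981933594), (12.851194381713867, 30.34073829650879), 75.30587768554688) [ 514.8962  -317.48315]
141 233 286 [ 433.00296967 -324.54382411    8.        ] [ 446.13321666 -273.03835524    8.        ]
146 233 287 [ 437.9077425  -325.87731181    8.        ] [ 451.31707911 -273.23498382    8.        ]
```

```bash
python3 -m handwheel '[[[0,0,0],[0.5,-2,-40],40],[[0,0,0],[0,0,-35],40],[[0,0,0],[0,0,-20.5],40],[[0,0,0],[0,0,0],40]]'; python3 - <<'E'
from h import *
o=robot.get_obs();print(o['position'],o['orientation'],o['contact_force'])
E
```

```text
clock: 2.78
position: [483.6, -306.0, 48.4]
orientation: [0.121, 0.993, 0.001, -0.001]
contact_force: [0.3, 0.1, -0.0]
gripper_width: 39.8
grasp_force: 0.0
[ 483.59585135 -305.99496262   48.3670949 ] [ 1.21041986e-01  9.92646702e-01  7.87091500e-04 -8.61637975e-04] [ 0.33202844  0.14933675 -0.04121125]
```

```bash
python3 -m handwheel '[[[0,0,0],[0,-1.5,0],30],[[0,0,0],[0,0,0],10],[[0,0,0],[0,0,0],10],[[0,0,0],[0,0,0],10]]' 60; python3 - <<'E'
from h import *
o=robot.get_obs();print(o['position'],o['orientation'],o['contact_force'],o['moment'])
E
```

```text
clock: 3.28
position: [484.4, -309.4, 49.8]
orientation: [0.122, 0.993, 0.0, 0.001]
contact_force: [-0.2, 0.5, 3.7]
gripper_width: 15.4
grasp_force: 60.0
[ 484.42113995 -309.41161756   49.82113587] [1.21756472e-01 9.92559829e-01 1.62705176e-05 5.89776601e-04] [-0.1611975   0.54879078  3.73602637] [ 0.13525908  0.08953299 -0.06400336]
```

```bash
python3 -m handwheel '[[[0,0,0],[0,0,25],10],[[0,0,0],[0,0,35],10],[[0,0,0],[0,0,30],10],[[0,0,2],[6.5,52,0],10],[[0,0,2],[6.5,52,0],10],[[0,0,2],[6.5,52,0],10],[[0,0,2],[6.5,52,0],10],[[0,0,2],[6.5,52,0],10],[[0,0,2],[6.5,52,0],10],[[0,0,0],[6.5,52,0],10]]'; python3 -m handwheel '[[[0,0,0],[0,0,-15],10],[[0,0,0],[0,0,-15],10],[[0,0,0],[0,0,0],10]]';  python3 - <<'E'
from h import *
o=robot.get_obs();print(o['position'],o['orientation'],o['contact_force'],o['moment'])
a=grab('top','top1');b=grab('scene','scene1')
A=cv2.imread('pics/top1.png')[145:220,160:260];B=cv2.imread('pics/scene1.png')[175:265,260:380]
cv2.imwrite('pics/c2.png',np.hstack([cv2.resize(A,(400,300),interpolation=2),cv2.resize(B,(400,300),interpolation=2)]))
E
```

```text
clock: 4.53
position: [529.4, 56.4, 139.2]
orientation: [0.017, 1.0, 0.0, 0.0]
contact_force: [0.2, -0.5, -0.8]
gripper_width: 15.3
grasp_force: 60.0
clock: 4.9
position: [528.0, 52.7, 107.5]
orientation: [0.019, 1.0, -0.001, -0.002]
contact_force: [-0.0, 0.1, -0.8]
gripper_width: 15.2
grasp_force: 60.0
[528.02136082  52.74056314 107.46317624] [ 1.87127268e-02  9.99823357e-01 -8.04899087e-04 -1.56209600e-03] [-0.0256636   0.09506681 -0.82008253] [-0.03102719 -0.02438509 -0.00076591]
```

View pics/c2.png

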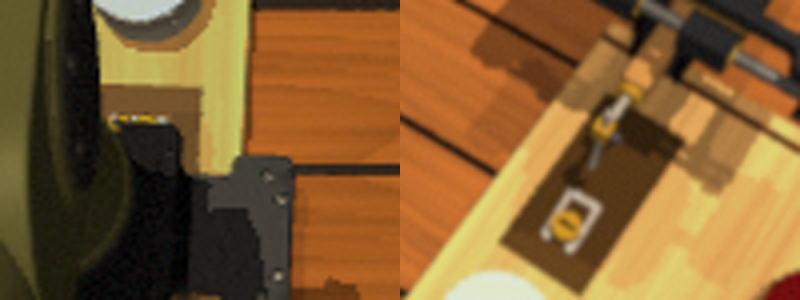

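The scene crop shows the clamp at about pixel (320.6,213), the rod end near (318.5,225) and the clip beyond it at (311,240). The top view is occluded by the arm.

```bash
cat >> h.py <<'E'
def rodinfo(s,zc,box):
    i=s['img'].astype(int);r,g,b=i[...,0],i[...,1],i[...,2]
    m=(r>130)&(g>0.65*r)&(b<0.4*g);x,y,w,h=box;M=np.zeros_like(m);M[y:y+h,x:x+w]=m[y:y+h,x:x+w]
    v,u=np.nonzero(M);return len(u),u.mean(),v.mean(),onz(s,u.mean(),v.mean(),zc)
def proj(s,p):
    q=np.linalg.inv(s['T'])@np.r_[p,1];return s['fx']*q[0]/q[2]+s['cx'],s['fy']*q[1]/q[2]+s['cy']
E
python3 - <<'E'
from h import *
s=load('scene1')
i=rodinfo(s,126.5,(316,208,12,11));print(i)
print(rodinfo(s,126.5,(320,198,14,9)))
for d in(0,35,45,55):print(d,proj(s,[i[3][0],i[3][1],126.5-d]))
print(rodinfo(s,28.5,(302,232,22,18)))
q=s['img'][205:232,310:330].astype(int).sum(2)//3;print(q)
E
```

```text
(17, np.float64(320.52941176470586), np.float64(213.05882352941177), array([597.72459357,  51.03216728, 126.5       ]))
(24, np.float64(329.375), np.float64(201.70833333333334), array([568.15137156,  53.21621363, 126.5       ]))
0 (np.float64(320.52941176470586), np.float64(213.05882352941174))
35 (np.float64(317.9827230045546), np.float64(221.3669353270235))
45 (np.float64(317.29513143610075), np.float64(223.61007854546335))
55 (np.float64(316.6241506147878), np.float64(225.7990322035419))
(55, np.float64(309.45454545454544), np.float64(242.2), array([617.13525412,  51.70111692,  28.5       ]))
[[ 99  98  96  95  94  98 100  98  94  76  49  35  28  32  67 116 154 161
  130  91]
 [102  97  92  92  98  99  99  97  83  58  38  34  43  63 109 149 165 143
  101  71]
 [127 111 103 103 107 103  99  87  62  40  35  59  87 102 143 166 151 107
   65  51]
 [150 139 132 131 133 128 101  71  45  36  51  89 132 139 161 164 126  72
   38  35]
 [159 159 159 159 160 151 110  63  41  50  77 107 143 153 159 141  93  47
   30  28]
 [161 163 165 163 161 144 100  60  57  89  96  99 120 138 134 100  56  3
[... 1098 characters left out ...]
  54  54
   52  53]
 [ 49  43  39  36  37  49  66  92  86  67  55  51  55  53  53  54  55  53
   55  54]
 [ 39  36  32  31  40  52  66  84  75  59  56  52  54  53  57  53  51  53
   55  54]
 [ 30  31  31  31  46  50  59  62  60  53  53  57  54  51  54  56  54  54
   53  55]
 [ 32  33  30  33  46  53  52  56  54  54  56  55  55  53  54  51  55  54
   52  56]
 [ 32  31  35  35  46  46  52  53  53  54  56  52  55  54  51  55  54  55
   54  54]
 [ 34  33  32  29  33  39  51  52  57  51  55  52  56  53  52  54  51  53
   51  56]
 [ 53  46  37  37  36  43  52  51  52  52  54  53  55  52  56  56  53  55
   54  54]
 [ 91  88  78  70  57  50  50  51  53  56  52  54  53  55  53  53  53  54
   55  54]]
```

```bash
python3 -m handwheel '[[[0,0,0],[3,1,-10],10],[[0,0,0],[0,0,-20],10],[[0,0,0],[0,0,-14],10],[[0,0,0],[0,0,-4],10],[[0,0,0],[0,0,0],10],[[0,0,0],[0,0,0],10]]';  python3 - <<'E'
from h import *
o=robot.get_obs();print(o['position'],o['orientation'],o['contact_force'],o['moment'])
b=grab('scene','scene2')
B=cv2.imread('pics/scene2.png')[212:260,282:346]
cv2.imwrite('pics/c3.png',cv2.resize(B,(800,600),interpolation=2))
z=o['position'][2]+19
i=rodinfo(b,z,(302,218,26,14));print(i,rodinfo(b,28.5,(302,234,22,16)))
E
```

```text
clock: 5.75
position: [533.0, 55.9, 61.7]
orientation: [0.017, 1.0, 0.0, 0.001]
contact_force: [0.2, -0.3, -0.4]
gripper_width: 15.4
grasp_force: 60.0
[533.03327655  55.85361192  61.69518224] [1.73630295e-02 9.99849041e-01 2.48544479e-04 5.98433505e-04] [ 0.22223661 -0.30840812 -0.43810425] [ 0.00188175 -0.03312524  0.00680761]
(19, np.float64(317.89473684210526), np.float64(226.1578947368421), array([601.39211148,  54.51030557,  80.69518224])) (55, np.float64(309.45454545454544), np.float64(242.2), array([617.13525412,  51.70111692,  28.5       ]))
```

View pics/c3.png

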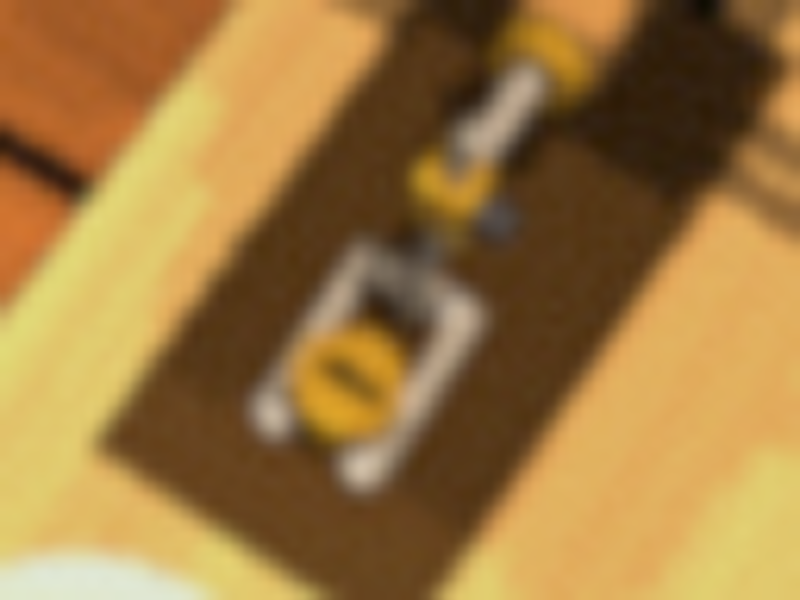

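The crop shows the rod tip at about (405,292), which is px (314.4,235.4). It is still above the clip and, once lowered about 10 mm, will come down at the gap centre, crop (390,320). I'll lower it and feel for the door.

```bash
python3 -m handwheel '[[[0,0,0],[0,0,-2],10],[[0,0,0],[0,0,-2],10],[[0,0,0],[0,0,-2],10],[[0,0,0],[0,0,0],10]]'; python3 -m handwheel '[[[0,0,0],[0,0,-1],10],[[0,0,0],[0,0,0],10]]'; python3 -m handwheel '[[[0,0,0],[0,0,-1],10],[[0,0,0],[0,0,0],10]]'
```

```text
clock: 6.3
position: [532.2, 55.8, 54.8]
orientation: [0.017, 1.0, -0.0, -0.0]
contact_force: [0.8, -0.2, -0.5]
gripper_width: 15.6
grasp_force: 60.0
clock: 6.55
position: [532.4, 55.8, 54.0]
orientation: [0.017, 1.0, 0.0, -0.0]
contact_force: [-0.2, 0.4, -0.9]
gripper_width: 15.1
grasp_force: 60.0
clock: 6.8
position: [532.4, 55.8, 53.0]
orientation: [0.017, 1.0, 0.0, -0.0]
contact_force: [0.2, 0.7, 0.1]
gripper_width: 15.6
grasp_force: 60.0
```

```bash
python3 -m handwheel '[[[0,0,0],[0,0,0],10],[[0,0,0],[0,0,0],10]]' | grep force;  python3 -m handwheel '[[[0,0,0],[0,0,-1],10],[[0,0,0],[0,0,0],10]]' | grep -E 'contact|pos'
```

```text
contact_force: [0.5, -0.7, -1.0]
grasp_force: 60.0
position: [532.4, 55.8, 52.0]
contact_force: [-0.6, -0.6, -0.6]
```

```bash
python3 -m handwheel '[[[0,0,0],[0,0,0],10]]' | grep contact; python3 -c "
from h import *
o=robot.get_obs();print(o['moment'])"
```

```text
contact_force: [1.2, -0.6, -0.7]
[-0.00265108 -0.01330824 -0.03985229]
```

```bash
python3 -m handwheel '[[[0,0,0],[0,0,-1],10],[[0,0,0],[0,0,0],10]]' | grep -E 'contact|pos'
```

```text
position: [532.4, 55.8, 51.0]
contact_force: [-0.7, -0.1, -0.4]
```

```bash
python3 -m handwheel '[[[0,0,0],[0,0,-1],10],[[0,0,0],[0,0,0],10]]' | grep -E 'contact|pos'
```

```text
position: [532.4, 55.8, 50.0]
contact_force: [-0.8, -0.2, -1.1]
```

```bash
python3 -m handwheel '[[[0,0,0],[0,0,-1],10],[[0,0,0],[0,0,0],10]]' | grep -E 'contact|pos'; python3 -c "
from h import *
o=robot.get_obs();print(o['moment'])"
```

```text
position: [532.4, 55.8, 49.0]
contact_force: [0.0, -0.2, -0.6]
[-0.01093549  0.01563035 -0.00063013]
```

```bash
python3 -m handwheel '[[[0,0,0],[0,0,-1],10],[[0,0,0],[0,0,0],10]]' | grep -E 'contact|pos'
```

```text
position: [532.4, 55.8, 48.0]
contact_force: [-0.0, 0.4, -0.1]
```

```bash
python3 -m handwheel '[[[0,0,0],[0,0,-1],10],[[0,0,0],[0,0,0],10]]' | grep -E 'contact|pos'; python3 -c "
from h import *
o=robot.get_obs();print(o['moment'])
b=grab('scene','scene3')
B=cv2.imread('pics/scene3.png')[212:260,282:346]
cv2.imwrite('pics/c4.png',cv2.resize(B,(800,600),interpolation=2))"
```

```text
position: [532.4, 55.8, 47.0]
contact_force: [0.2, -0.5, -1.2]
[0.02131352 0.01612213 0.06424084]
```

View pics/c4.png

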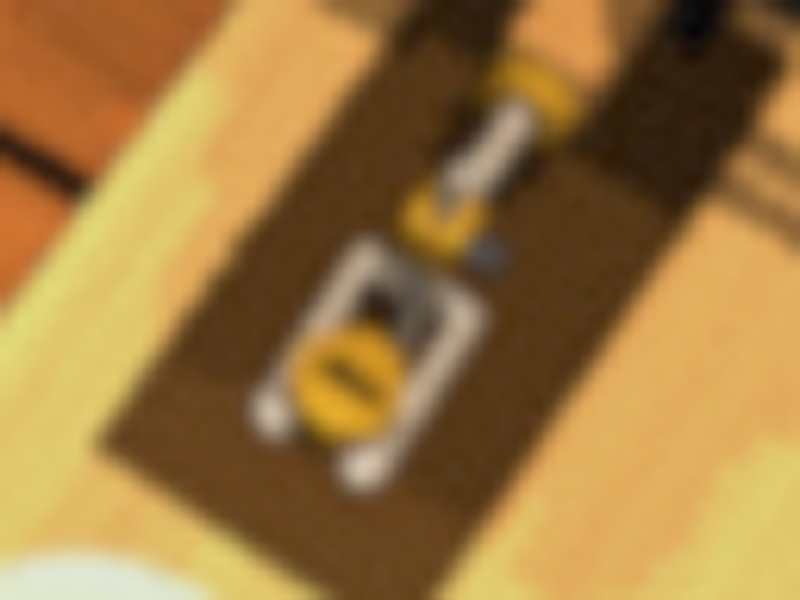

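The tip is in the gap at about crop (410,325), slightly towards the +y arm. I'll nudge it by -1.5 mm in y and keep feeling downwards.

```bash
python3 -m handwheel '[[[0,0,0],[0,-1.5,0],10],[[0,0,0],[0,0,-1],10],[[0,0,0],[0,0,0],10]]' | grep -E 'contact|pos'
```

```text
position: [532.4, 54.3, 46.0]
contact_force: [-1.1, -0.5, -0.5]
```

```bash
python3 -m handwheel '[[[0,0,0],[0,0,-1],10],[[0,0,0],[0,0,0],10]]' | grep -E 'contact|pos'; python3 -c "
from h import *
b=load('scene3')
for x in(594.5,600.5,606):print(x,[[round(float(k),1) for k in proj(b,[x,y,18])] for y in (44,51.5,59)])
print((np.array([[410,325],[415,290],[345,380]])/12.5+[282,212]))"
```

```text
position: [532.5, 54.3, 45.1]
contact_force: [0.4, 0.2, 0.4]
594.5 [[311.1, 233.7], [314.3, 235.6], [317.4, 237.5]]
600.5 [[309.7, 235.9], [312.8, 237.8], [316.0, 239.7]]
606 [[308.3, 238.0], [311.5, 239.9], [314.7, 241.8]]
[[314.8 238. ]
 [315.2 235.2]
 [309.6 242.4]]
```

```bash
python3 -m handwheel '[[[0,0,0],[0,0,-0.5],10],[[0,0,0],[0,0,0],10]]' | grep -E 'contact|pos'
```

```text
position: [532.5, 54.3, 44.7]
contact_force: [-0.7, -0.3, 0.6]
```

```bash
python3 -m handwheel '[[[0,0,0],[0,0,0],10],[[0,0,0],[0,0,0],10]]' | grep -E 'contact|pos';python3 -m handwheel '[[[0,0,0],[0,0,-0.5],10],[[0,0,0],[0,0,0],10],[[0,0,0],[0,0,0],10]]' | grep -E 'contact|pos';  python3 -c "
from h import *
o=robot.get_obs();print(o['moment'],o['orientation'])
b=grab('scene','scene4')
B=cv2.imread('pics/scene4.png')[212:260,282:346]
cv2.imwrite('pics/c5.png',cv2.resize(B,(800,600),interpolation=2))"
```

```text
position: [532.5, 54.3, 44.7]
contact_force: [-1.1, 0.5, 1.5]
position: [532.4, 54.3, 44.2]
contact_force: [-1.6, 0.0, 4.2]
[0.04356176 0.33576383 0.02599406] [ 1.73437812e-02  9.99849579e-01  1.15734009e-04 -1.15950741e-05]
```

View pics/c5.png

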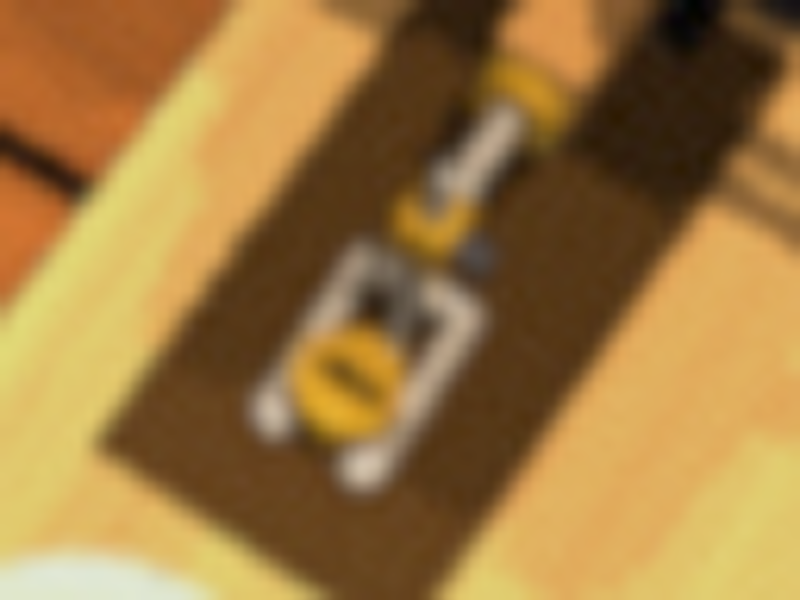

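The tip stands inside the gap at crop (400,325), between bridge and head, and the door was felt at TCP z of about 45. I'll ease off to a bare touch and begin the pull along -x.

```bash
python3 -m handwheel '[[[0,0,0],[0,0,0.6],10],[[0,0,0],[0,0,0],10]]' | grep -E 'contact|pos';python3 -m handwheel '[[[0,0,0],[-1,0,0],10],[[0,0,0],[-1,0,0],10],[[0,0,0],[-1,0,0],10],[[0,0,0],[0,0,0],10]]' | grep -E 'contact|pos'
```

```text
position: [532.6, 54.3, 44.6]
contact_force: [-0.6, -0.4, 1.3]
position: [529.4, 54.3, 44.7]
contact_force: [0.4, 0.3, 1.8]
```

```bash
python3 -m handwheel '[[[0,0,0],[-1,0,0],10],[[0,0,0],[-1,0,0],10],[[0,0,0],[0,0,0],10]]' | grep -E 'contact|pos'
```

```text
position: [527.2, 54.3, 44.7]
contact_force: [-0.9, 0.6, 1.0]
```

```bash
python3 -m handwheel '[[[0,0,0],[-1,0,0],10],[[0,0,0],[-1,0,0],10],[[0,0,0],[0,0,0],10]]' | grep -E 'contact|pos'
```

```text
position: [525.2, 54.3, 44.7]
contact_force: [-0.2, -0.2, 2.0]
```

```bash
python3 -m handwheel '[[[0,0,0],[-1,0,0],10],[[0,0,0],[0,0,0],10]]' | grep -E 'contact|pos'; python3 -c "
from h import *
b=grab('scene','scene5')
B=cv2.imread('pics/scene5.png')[212:260,282:346]
cv2.imwrite('pics/c6.png',cv2.resize(B,(800,600),interpolation=2))"
```

```text
position: [524.5, 54.3, 44.7]
contact_force: [1.2, -0.2, 1.4]
```

View pics/c6.png

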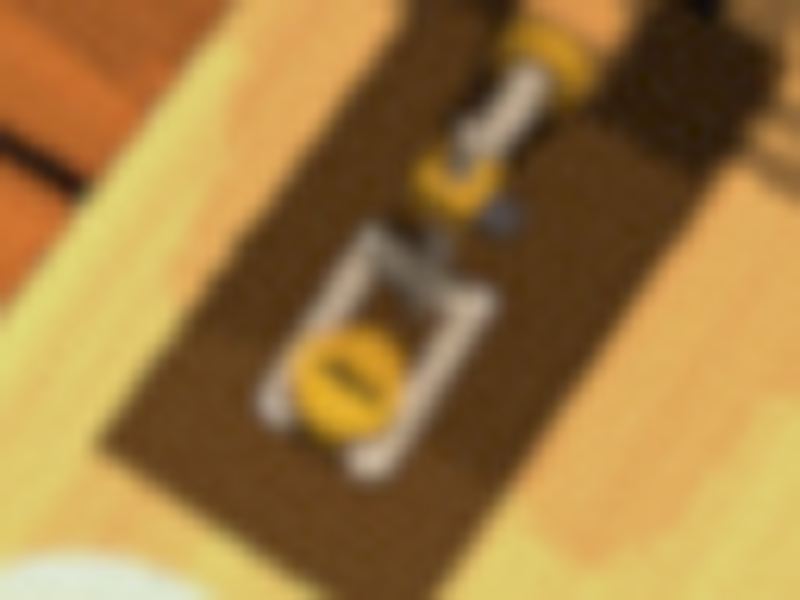

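The clip has slid back about 2 mm, with its bridge corner moving from (365,250) to (372,236), so the hook has caught the bridge. I'll keep pulling gently.

```bash
python3 -m handwheel '[[[0,0,0],[-1,0,0],10],[[0,0,0],[-1,0,0],10],[[0,0,0],[0,0,0],10]]' | grep -E 'contact|pos|orient'
```

```text
position: [523.3, 54.2, 45.0]
orientation: [0.017, 1.0, 0.0, 0.001]
contact_force: [5.7, -1.0, -1.5]
```

```bash
python3 -m handwheel '[[[0,0,0],[-1,0,0],10],[[0,0,0],[0,0,0],10]]' | grep -E 'contact|pos'
```

```text
position: [522.4, 54.2, 45.0]
contact_force: [5.3, -0.3, -1.1]
```

```bash
python3 -m handwheel '[[[0,0,0],[-1,0,0],10],[[0,0,0],[0,0,0],10]]' | grep -E 'contact|pos'
```

```text
position: [521.3, 54.2, 45.0]
contact_force: [4.6, -0.9, -0.8]
```

```bash
python3 -m handwheel '[[[0,0,0],[-1,0,-0.2],10],[[0,0,0],[-1,0,0],10],[[0,0,0],[0,0,0],10]]' | grep -E 'contact|pos|orient'
```

```text
position: [518.3, 54.3, 44.5]
orientation: [0.017, 1.0, 0.0, -0.0]
contact_force: [2.9, -0.0, 0.9]
```

```bash
python3 -m handwheel '[[[0,0,0],[-1,0,0],10],[[0,0,0],[0,0,0],10]]' | grep -E 'contact|pos'
```

```text
position: [516.9, 54.3, 44.4]
contact_force: [2.8, 0.6, 2.5]
```

```bash
python3 -m handwheel '[[[0,0,0],[-1,0,0],10],[[0,0,0],[0,0,0],10]]' | grep -E 'contact|pos'; python3 -c "
from h import *
b=grab('scene','scene6')
B=cv2.imread('pics/scene6.png')[200:260,272:352]
cv2.imwrite('pics/c7.png',cv2.resize(B,(800,600),interpolation=2))"
```

```text
position: [515.8, 54.4, 44.4]
contact_force: [0.6, -0.2, 2.8]
```

View pics/c7.png

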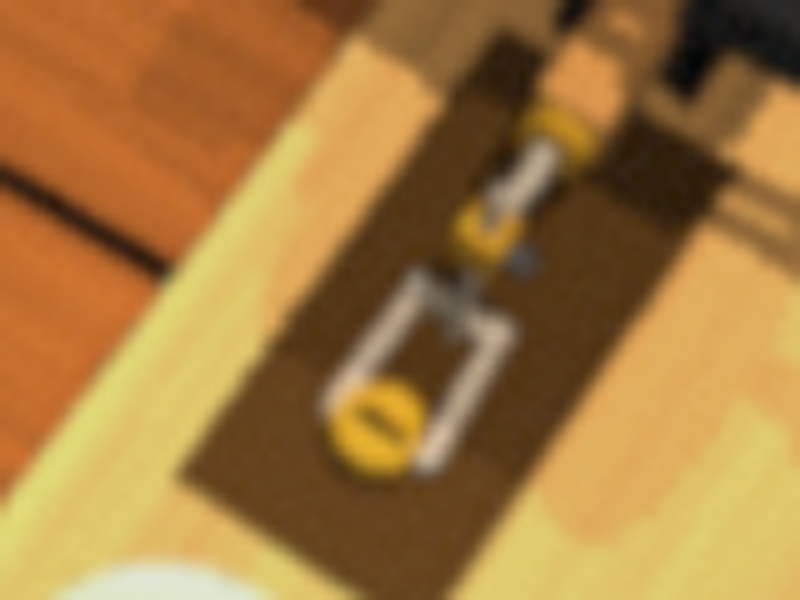

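The clip has now moved back about 9 mm, with its noses level with the barrel at about (335,410) and (430,465) and the hook still behind the bridge. I'll ease the pressure and draw it clear.

```bash
python3 -m handwheel '[[[0,0,0],[-1,0,0.2],10],[[0,0,0],[-1.5,0,0],10],[[0,0,0],[-1.5,0,0],10],[[0,0,0],[-1.5,0,0],10],[[0,0,0],[-1.5,0,0],10],[[0,0,0],[0,0,0],10]]' | grep -E 'contact|pos|orient'
```

```text
position: [508.8, 54.3, 44.5]
orientation: [0.017, 1.0, 0.0, -0.001]
contact_force: [-1.5, -0.5, 3.0]
```

```bash
python3 -m handwheel '[[[0,0,0],[-1.5,0,0],10],[[0,0,0],[-1.5,0,0],10],[[0,0,0],[-1.5,0,0],10],[[0,0,0],[-1.5,0,0],10],[[0,0,0],[-1.5,0,0],10],[[0,0,0],[-1.5,0,0],10],[[0,0,0],[-1.5,0,0],10],[[0,0,0],[-1.5,0,0],10],[[0,0,0],[0,0,0],10]]' | grep -E 'contact|pos|orient'
python3 - <<'E'
from h import *
c=grab('scene','scene7');i=c['img'].astype(int);r,g,b=i[...,0],i[...,1],i[...,2]
print(rodinfo(c,28.5,(302,234,22,16)))
m=(abs(r-b)<60)&(r>110)&(b>90);M=np.zeros_like(m);M[218:252,295:330]=m[218:252,295:330]
n,l,st,ce=cv2.connectedComponentsWithStats(M.astype(np.uint8),connectivity=8)
for k in range(1,n):
    if st[k,4]<6: continue
    v,u=np.nonzero(l==k);W=np.array([onz(c,a,d,19.5)[:2] for a,d in zip(u,v)],np.float32);print(st[k],cv2.minAreaRect(W),W.min(0),W.max(0))
E
```

```text
position: [497.0, 54.3, 44.6]
orientation: [0.017, 1.0, 0.0, -0.0]
contact_force: [-0.6, -0.4, 1.8]
(79, np.float64(309.45569620253167), np.float64(241.9493670886076), array([616.66332396,  51.43315826,  28.5       ]))
[310 221   9  15  47] ((580.3941040039062, 42.35230255126953), (37.09124755859375, 7.272895812988281), 7.513458728790283) [561.757    39.46375] [598.92145   47.752323]
[317 225  11  15  51] ((579.580810546875, 60.57408905029297), (37.930938720703125, 8.2630615234375), 5.006077766418457) [560.5675   55.06691] [598.66266  64.74755]
```

Clip mid is about 28 mm from the axis, so it is clear. I'll back the hook off the bridge, lift it straight out and check the clip again.

```bash
python3 -m handwheel '[[[0,0,0],[1.5,0,0.2],10],[[0,0,0],[1.5,0,0.3],10],[[0,0,0],[0,0,2],10],[[0,0,0],[0,0,6],10],[[0,0,0],[0,0,15],10],[[0,0,0],[0,0,35],10],[[0,0,0],[0,0,36.5],10],[[0,0,0],[0,0,0],10],[[0,0,0],[0,0,0],10]]' | grep -E 'contact|pos|orient'
python3 - <<'E'
from h import *
c=grab('scene','scene8');i=c['img'].astype(int);r,g,b=i[...,0],i[...,1],i[...,2]
m=(abs(r-b)<60)&(r>110)&(b>90);M=np.zeros_like(m);M[218:252,295:335]=m[218:252,295:335]
n,l,st,ce=cv2.connectedComponentsWithStats(M.astype(np.uint8),connectivity=8)
for k in range(1,n):
    if st[k,4]<6: continue
    v,u=np.nonzero(l==k);W=np.array([onz(c,a,d,19.5)[:2] for a,d in zip(u,v)],np.float32);print(st[k],cv2.minAreaRect(W),W.min(0),W.max(0))
o=robot.get_obs();z=o['position'][2]+19
print(o['moment'],z)
for bx in((320,190,40,35),):
    print(rodinfo(c,z,bx))
E
```

```text
position: [500.2, 54.4, 139.7]
orientation: [0.017, 1.0, 0.0, -0.0]
contact_force: [0.0, -0.3, -1.1]
[310 221  17  19 110] ((578.8524780273438, 51.938316345214844), (39.57146453857422, 24.09368324279785), 1.8963793516159058) [559.1211   39.46375] [598.92145  64.11563]
[-0.00917671  0.03857424  0.01441237] 158.04755705836587
(18, np.float64(331.3333333333333), np.float64(193.38888888888889), array([569.30642993,  52.10347782, 158.04755706]))
```

The clip lies flat and whole, about 39 x 24 mm, at mid (588,52). Now I'll return the pick.

```bash
python3 -m handwheel '[[[0,0,-2],[-2.5,-52,0],10],[[0,0,-2],[-2.5,-52,0],10],[[0,0,-2],[-2.5,-52,0],10],[[0,0,-2],[-2.5,-52,0],10],[[0,0,-2],[-2.5,-52,0],10],[[0,0,-2],[-2.5,-52,0],10],[[0,0,0],[-1.5,-51.5,0],10],[[0,0,0],[0,0,0],10],[[0,0,0],[0,0,0],10]]'
python3 - <<'E'
from h import *
c=grab('scene','scene9');o=robot.get_obs();print(o['position'],o['orientation'])
E
```

```text
clock: 18.1
position: [483.3, -308.4, 138.5]
orientation: [0.122, 0.993, 0.0, -0.001]
contact_force: [0.1, -0.7, -0.3]
gripper_width: 15.3
grasp_force: 60.0
[ 483.89569806 -307.57439653  138.67903039] [ 1.21058610e-01  9.92644772e-01  6.39160195e-04 -8.72314530e-04]
```

```bash
python3 -m handwheel '[[[0,0,0],[0,0,-25],10],[[0,0,0],[0,0,-30],10],[[0,0,0],[0,0,-20],10],[[0,0,0],[0,0,-5],10],[[0,0,0],[0,0,-3],10],[[0,0,0],[0,0,0],10],[[0,0,0],[0,0,0],10]]' | grep -E 'contact|pos'; python3 -m handwheel '[[[0,0,0],[0,0,-2],10],[[0,0,0],[0,0,-2],10],[[0,0,0],[0,0,-2],10],[[0,0,0],[0,0,0],10]]' | grep -E 'contact|pos'
```

```text
position: [484.4, -309.6, 57.4]
contact_force: [-0.7, -0.9, -1.2]
position: [483.8, -309.1, 50.4]
contact_force: [-1.0, -0.2, -1.5]
```

```bash
python3 -m handwheel '[[[0,0,0],[0,0,-1],10],[[0,0,0],[0,0,0],10]]' | grep -E 'contact|pos'
```

```text
position: [484.0, -309.3, 49.8]
contact_force: [-1.2, 0.7, 0.9]
```

```bash
python3 -m handwheel '[[[0,0,0],[0,0,-0.5],10],[[0,0,0],[0,0,0],10]]' | grep -E 'contact|pos'
```

```text
position: [484.0, -309.3, 49.8]
contact_force: [-2.7, 1.2, 5.6]
```

The pick is seated at the same height at which it was gripped. I'll release and retreat.

```bash
python3 -m handwheel '[[[0,0,0],[0,0,0],20],[[0,0,0],[0,0,0],36],[[0,0,0],[0,0,0],40],[[0,0,0],[0,0,0],40],[[0,0,0],[0,0,20],40],[[0,0,0],[0,0,40],40],[[0,0,0],[0,0,40],40],[[0,0,0],[-20,50,20],40],[[0,0,0],[-20,50,20],40]]'
python3 -m handwheel '[[[0,0,0],[-10,60,0],40],[[0,0,0],[-10,60,0],40],[[0,0,0],[0,60,0],40],[[0,0,0],[0,0,0],40],[[0,0,0],[0,0,0],40]]'
python3 - <<'E'
from h import *
c=grab('scene','sceneF');t=grab('top','topF');f=load('top0');s=load('scene0')
beech=lambda i:(i[...,1]>0.72*i[...,0])&(i[...,0]>120)&(i[...,1]>100)&(i[...,2]>0.35*i[...,1])
def rect(f,box,z):
    x,y,w,h=box;m=np.zeros(f['img'].shape[:2],np.uint8);m[y:y+h,x:x+w]=beech(f['img'].astype(int))[y:y+h,x:x+w]
    n,l,st,_=cv2.connectedComponentsWithStats(m);k=1+np.argmax(st[1:,4]);v,u=np.nonzero(l==k)
    return cv2.minAreaRect(np.array([onz(f,a,b,z)[:2] for a,b in zip(u,v)],np.float32)),len(u)
for a,b,bx in((f,t,(335,205,50,55)),(s,c,(180,95,50,50))):print(rect(a,bx,78),rect(b,bx,78))
for n,a,b in(('top',f,t),('scn',s,c)):
    d=np.abs(a['img'].astype(int)-b['img']).max(2)>50;k,l,st,ce=cv2.connectedComponentsWithStats(d.astype(np.uint8));print(n,[x.tolist() for x in st[1:] if x[4]>8])
print(pts(t)[218:250:6,362].round(0).tolist())
E
```

```text
clock: 21.15
position: [443.5, -209.7, 190.5]
orientation: [0.124, 0.992, -0.001, 0.0]
contact_force: [0.1, 1.7, 1.3]
gripper_width: 39.9
grasp_force: 0.0
clock: 21.78
position: [424.3, -30.2, 190.0]
orientation: [0.122, 0.993, 0.0, 0.001]
contact_force: [0.2, -1.3, -1.6]
gripper_width: 40.1
grasp_force: 0.0
(((482.7552490234375, -308.1676940917969), (13.724408149719238, 77.36966705322266), 76.28075408935547), 243) (((482.31884765625, -307.8617858886719), (13.739599227905273, 77.35081481933594), 76.04412078857422), 243)
(((484.69537353515625, -306.6087951660156), (12.968873977661133, 75.8375473022461), 75.4198989868164), 127) (((485.4151916503906, -306.810302734375), (16.115598678588867, 77.90897369384766), 77.120849609375), 139)
top [[199, 174, 3, 5, 9], [191, 179, 3, 8, 15], [191, 180, 11, 24, 103], [219, 202, 33, 27, 693], [146, 209, 73, 28, 1459], [145, 231, 142, 43, 2485], [196, 246, 11, 3, 15], [154, 253, 7, 3, 12], [146, 262, 137, 61, 4106], [234, 274, 16, 2, 32], [150, 308, 3, 6, 10], [157, 310, 7, 2, 9], [152, 319, 118, 65, 6105], [269, 333, 8, 6, 19], [278, 335, 11, 4, 15], [269, 341, 7, 5, 12], [284, 340, 9, 6, 21], [277, 342, 7, 4, 13]]
scn [[288, 0, 106, 124, 7956], [392, 4, 2, 12, 21], [450, 20, 9, 7, 39], [434, 56, 7, 6, 23], [366, 66, 23, 21, 116], [443, 75, 33, 21, 190], [397, 82, 5, 3, 9], [436, 85, 76, 55, 1597], [397, 87, 4, 5, 12], [285, 113, 66, 54, 1224], [502, 139, 10, 8, 30], [290, 144, 51, 35, 379], [311, 220, 17, 17, 108], [313, 233, 6, 4, 17], [306, 234, 4, 5, 14], [309, 239, 10, 12, 39], [302, 240, 4, 7, 15]]
[[516.0, -311.0, 75.0], [503.0, -309.0, 79.0], [490.0, -308.0, 79.0], [478.0, -307.0, 79.0], [465.0, -307.0, 78.0], [453.0, -306.0, 79.0]]
```

The pick lies as it did at the start. Apart from the arm itself, only the clip differs between the first and last pictures; the tins and brush are unchanged.

```bash
python3 -c "
from bench import robot
print(robot.hand_in())"
```

```text
the job is handed in; nothing more can be done
None
```

The job is handed in: the clip lies flat on the door about 28 mm from the barrel axis, the pick is back in its rest as it lay, and the tins and brush are unmoved, after about 22 s of robot time.

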